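Close the jeweller's display case without a knock

ROBOT

A 6-joint arm with a two-finger parallel gripper is mounted at the origin on the work surface. World frame = base frame: x ahead of the robot, y to its left, z up, the work surface at z = 0. Lengths are in m, angles in degrees, forces in N, time in s.
With the tool pointing down it reaches from about 0.325 to 0.9 m from the base axis. Payload 6.1 kg.
Tool frame: the origin (TCP) lies midway between the tips of the shut fingers; the grasp point (between the pads) lies 19 mm behind it (manip.hold_point_z is the distance from the TCP to the grasp point, in m); z points along the fingers, y is the direction in which the jaws open and shut (so a half turn about z gives the same grasp; the last joint's range is limited). The gripper opens to 87 mm and grips with 3 to 60 N. Pads are 19 mm wide; open, the fingers measure 117 mm over their backs; the gripper's body (75 mm by 190 mm) begins 51 mm behind the grasp point.
Start: joints at [67.718, 12.628, 87.462, -0, 79.91, -7.225], TCP at [0.162, 0.604, 0.223] pointing down, gripper open.
Joint ranges: [-170.65, 170.65], [-52.31, 119.04], [5.05, 147.46], [-71.25, 251.25], [11.57, 151.72], [-153.62, 153.62]. Speed limits (degrees/s): [147.25, 147.25, 172.46, 180, 180, 180].

INTERFACE

Orientations are given as [roll, pitch, yaw] about the fixed x, y, z axes, in that order (R = Rz(yaw) Ry(pitch) Rx(roll)).
In Python, from rig import manip gives the robot as it stands. Calls block until the motion is done:
- manip.move_to(position, orientation): joint-space move of the TCP to a pose.
- manip.move_straight(position, attitude=None, speed=0.15, contact_N=None): straight line of the TCP; attitude=None keeps the orientation; speed is the mean speed in m/s. With contact_N (N) it stops when the force on the tool has changed by that much, and returns True; else False.
- manip.move_j(angles): joint-space move.
- manip.open_gripper() and manip.gripper_close(): open the fingers fully, or close them until they stop; the grip force is fixed at half the most.
- manip.wait(seconds).
- manip.ik(position, orientation): joint angles nearest the present ones, or None.
- manip.get_image(name): name is "scene" or "top"; returns a dict with "img" (420x560x3 uint8, red, green, blue), "fx", "fy", "cx", "cy" (pixels), "position" and "attitude" of the camera in the world. Camera axes: x right, y up, looking along -z (the intrinsics and any distortion apply to the point x, -y, -z); pixel columns grow to the right and rows downward; lengths in m; the calibration is good to about 2 mm. A picture is of the moment at which its call begins. There is no depth.
A pose or a line that the arm cannot do raises manip.Unreachable and nothing moves.
- manip.finish_job(): hands the job in, once; it reports no verdict.
Readings, each from a call of its own:
- manip.current_time(): time.
- manip.current_qpos(): joint angles.
- manip.current_dq(): joint speeds.
- manip.current_joint_torque(): joint torques, N m.
- manip.current_position(): TCP position.
- manip.current_tcp_rot(): TCP orientation.
- manip.current_contact_force(): force on the tool from outside, world axes, zero at the start.
- manip.current_ft_torque(): the same for the moment, N m.
- manip.current_finger_gap(): finger opening in m.
Only numpy, scipy, OpenCV 4.12 (cv2) and the standard library are available. Lean on these libraries where they do the work, as an engineer would, in place of code of your own. Each camera call takes 0.05 s, during which the arm holds its last target.

TASK

Close the glazed lid of the display case on the jewellery stall: tip it forward off its rest with a fingertip, catch it on a finger as it falls, while it is still well open, and lower it shut gently, right down onto the case and without a knock. Only touch the lid, never grip it or press hard on it, and leave all the other things on the stall and in the case where they are.

Things in the scene. Friction and masses are not known exactly. Their poses are not given: they have to be found in the camera images.
- case: Fixed wooden display case, open box 150 mm deep (its x) x 280 wide (its y) x 60 high, walls 10 mm; origin at the centre of its underside, on the table. Its +x points to the hinge side (away from the robot, give or take 0.4 rad of yaw), -x is the front, z up. Velvet floor 18 mm up; nothing inside stands above the rim.
- lid_hinge (a joint): Lid hinge, rad: 0 shut (level on the rim), pi/2 upright, 1.69 resting open on its stop, leaning back past upright (the start). Pushed forward past upright (below 1.55) it falls shut by its weight (0.36 kg; about 2 N carries it at the lip). Damped: a rad past upright it falls at about sin(a) rad/s (x 0.8 to 1.2), 3 to 4 s in all, and would knock at about 1 rad/s. No friction holds it part way.
- lid: Lid: wooden frame 150 mm (hinge to front) x 280 x 12 mm thick, rails 20 mm wide, clear pane; finger lip: strip 100 mm wide, 8 mm thick, 18 mm out beyond the middle of the front rail, flush with the lid's underside. Origin on the hinge axis in the underside's plane; -x runs to the lip edge (168 mm), +z out of the top face. Shut, the lip overhangs the case front, 60 mm above the table, free below.
- hinge (a point): Middle of the hinge axis: on the case's far rim, 75 mm from the case's centre along its +x, 60 mm above the table. The axis runs along the case's y.
- lip (a point): Middle of the lower outer edge of the lid's finger lip, 168 mm from the hinge axis (when the lid stands open it is near the top, about 227 mm above the table, on the side facing the robot).
- ring_box: Dark wooden ring box 46 x 46 x 30 mm inside the case, loose, not to be moved; origin under its centre.
- cushion: Grey bracelet cushion 60 x 50 x 22 mm inside the case, loose, not to be moved; origin under its centre.
- cone_small: Dark grey display cone 76 mm across and 85 mm high with a bead bracelet, loose, beside the case, about 195 mm along its +y and 70 mm along its -x from its centre; origin under its centre.
- earring_stand: Wire earring stand 150 mm high, base 68 mm across, arms 90 mm wide, loose, beside the case: about 205 mm along its +y and 40 mm along its +x from its centre; origin under its centre.
- pliers: Jewellery pliers 125 mm long, lying flat, 12 mm high, loose, in front of the case: about 165 mm along its -x and 110 mm along its -y; origin at the pivot.
- cone_big: Dark grey display cone 110 mm across and 115 mm high with a bead bracelet, loose, off to one side; origin under its centre.
- bead_jar: Closed jar 56 mm across and 75 mm high, loose, off to one side; origin under its centre.
- gift_box: Cardboard gift box 94 x 74 x 40 mm, loose, off to one side; origin under its centre.

How it is judged:
By the outcome, as a careful person would: the job done as asked, in the order asked, and still so for the second after the job is handed in, with the robot touching nothing.
It also fails if it takes over 51 s, if anything falls off the work surface, if the arm or the gripper's body presses on something with over 40 N, if the wrist force passes 120 N, or if a joint passes its speed limit or range.

## Working session

There is one attempt and no reset: what is moved stays moved. The work goes in short steps, each a Python script; the robot and the scene stay as the last script left them, time stands still between calls to the robot, and variables do not carry over. Pictures are saved under pics/ and viewed, and the job is handed in when it is done.

```bash
ls; mkdir -p pics
python3 - <<'E'
from rig import manip
import cv2
for n in("scene","top"):
    d=manip.get_image(n); cv2.imwrite(f"pics/{n}0.png",d["img"][:,:,::-1]); print({k:v for k,v in d.items() if k!="img"})
print(manip.current_time(),manip.current_tcp_rot(),manip.current_contact_force(),manip.hold_point_z)
E
```

```text
pics
{'fx': 430.4243079573599, 'fy': 430.4243079573599, 'cx': 282.84848282272, 'cy': 209.08105053831062, 'position': array([ 0.98024223, -0.47103797,  1.21528399]), 'attitude': array([30.80225818, -0.48118874, 42.03522571])}
{'fx': 418.57544694661766, 'fy': 418.57544694661766, 'cx': 278.9028174344326, 'cy': 214.09319775931732, 'position': array([0.39756815, 0.04272155, 1.12396652]), 'attitude': array([  7.57706041,  -0.10420293, -89.16691326])}
0.1 [-1.79899321e+02 -1.19417881e-02  1.64943374e+02] [ 0.11673254 -0.51746234 -0.88713095] 0.0187
```

View pics/scene0.png

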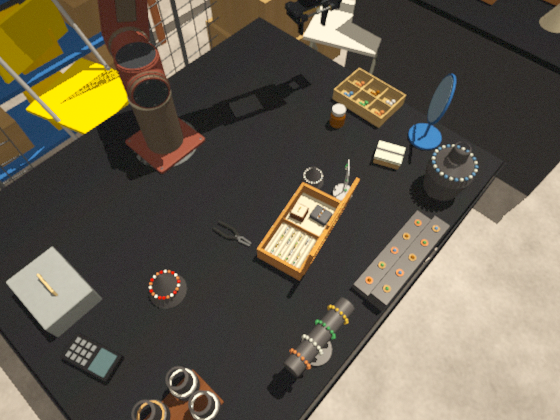

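View pics/top0.png

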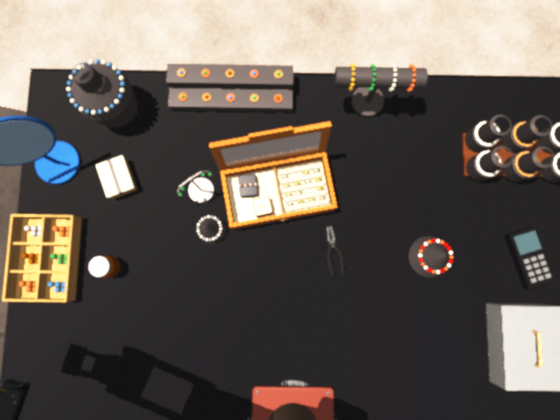

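The top view shows the case at about px (280,192), with its lid open behind it (lip at about (275,131)). The pliers are at (335,250), the small cone at (209,228), and the earring stand at (198,185). Next I'll zoom in.

Run:
```python
import cv2
a=cv2.imread("pics/top0.png")[110:280,170:360]; cv2.imwrite("pics/topc.png",cv2.resize(a,None,fx=4,fy=3.5*4/3.5*0.85,interpolation=cv2.INTER_CUBIC)[:600])
a=cv2.imread("pics/scene0.png")[140:290,210:390]; cv2.imwrite("pics/scenec.png",cv2.resize(a,None,fx=4,fy=4,interpolation=cv2.INTER_CUBIC))
```

```text
(no output)
```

View pics/topc.png

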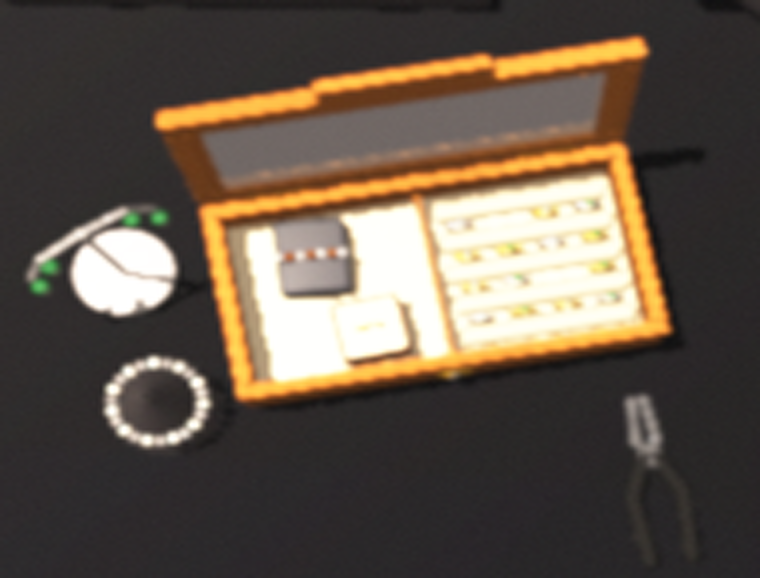

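View pics/scenec.png

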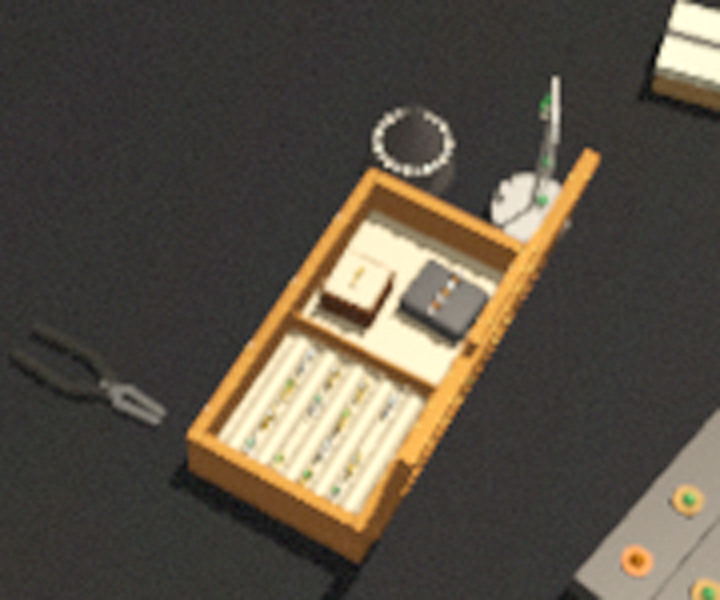

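```bash
cat > h.py <<'E'
import numpy as np
from scipy.spatial.transform import Rotation as R
C={'scene':(430.4243,282.8485,209.08105,[ 0.98024223, -0.47103797,  1.21528399],[30.80225818, -0.48118874, 42.03522571]),
'top':(418.57545,278.9028,214.0932,[0.39756815, 0.04272155, 1.12396652],[7.57706041,-0.10420293,-89.16691326])}
def ray(n,u,v,z):
    f,cx,cy,p,a=C[n]; d=R.from_euler('xyz',a,degrees=True).apply([(u-cx)/f,-(v-cy)/f,-1]); p=np.array(p)
    return p+d*(z-p[2])/d[2]
def proj(n,P):
    f,cx,cy,p,a=C[n]; q=R.from_euler('xyz',a,degrees=True).inv().apply(np.array(P)-p); return [cx+f*q[0]/-q[2],cy-f*q[1]/-q[2]]
E
python3 - <<'E'
from h import *
np.set_printoptions(precision=4,suppress=True)
t=lambda x,y:('top',x/4+170-.4,y/3.4+110-.4); s=lambda x,y:('scene',x/4+210-.4,y/4+140-.4)
for nm,f,pts in(('top',t,[(240,398),(670,330),(630,146),(203,207)]),('scene',s,[(372,172),(192,437)])):
    P=[ray(*f(*p),.06) for p in pts]
    for p in P: print(nm,p[:2])
    if len(P)==4:
        print('c',np.mean(P,0),[np.linalg.norm(P[i]-P[(i+1)%4]) for i in range(4)])
        for a,b in((0,1),(3,2)): d=P[a]-P[b]; print(np.degrees(np.arctan2(-d[0],d[1])))
        for a,b in((3,0),(2,1)): d=P[a]-P[b]; print(np.degrees(np.arctan2(d[1],d[0])))
# lip top edge corners
for z in(.225,.23): print('lip',ray(*t(313,80),z)[:2],ray(*t(490,55),z)[:2])
print('pliers',ray(*t(655,480),.01),'cone',ray(*t(157,400),.07),'stand',ray(*t(125,270),.01), ray(*t(35,270),.12),ray(*t(125,210),.14))
E
```

```text
top [0.5049 0.1683]
top [ 0.5606 -0.1065]
top [ 0.7034 -0.0809]
top [0.6512 0.1967]
c [0.605  0.0444 0.06  ] [np.float64(0.28033311856237003), np.float64(0.1450730021261903), np.float64(0.2824316982718908), np.float64(0.14907546818369657)]
11.464352256442671
10.645857084679456
11.002247645791618
10.171953090738555
scene [0.5067 0.1645]
scene [ 0.5628 -0.1051]
lip [0.6977 0.1145] [0.7162 0.0163]
lip [0.6961 0.1141] [0.7144 0.0164]
pliers [ 0.4497 -0.1031  0.01  ] cone [0.5016 0.2195 0.07  ] stand [0.6111 0.255  0.01  ] [0.5892 0.2889 0.12  ] [0.6293 0.2319 0.14  ]
```

```bash
cat >> h.py <<'E'
YAW=np.radians(10.9); c0=np.array([.606,.0445]); ex=np.array([np.cos(YAW),np.sin(YAW)]); ey=np.array([-ex[1],ex[0]])
H=.0095
def W(x,z,y=0.): # case-local (m) -> world
    p=c0+ex*x+ey*y; return np.array([p[0],p[1],z])
def dn(dl): return np.array([np.cos(dl),-np.sin(dl)]),np.array([np.sin(dl),np.cos(dl)])
def att(dl,flip=False):
    z=np.array([ex[0]*np.cos(dl),ex[1]*np.cos(dl),-np.sin(dl)]); y=np.array([*ey,0])*(-1 if flip else 1); x=np.cross(y,z)
    return R.from_matrix(np.c_[x,y,z]).as_euler('xyz',degrees=True)
def E(th): return np.array([.075-.168*np.cos(th),.06+.168*np.sin(th)])
def U(th): return E(th)+.008*np.array([np.sin(th),np.cos(th)])
def catch(th,dl,r=.156,gap=0.):  # tcp for holding the lid at th
    d,n=dn(dl)
    T=np.array([.075-r*np.cos(th),.06+r*np.sin(th)]) if th>dl else E(th)+(.168-r)*d
    T=T+gap*np.array([-np.sin(th),-np.cos(th)])
    return T-H*n
def push(th,dl,s=.015,gap=0.):
    d,n=dn(dl); return U(th)+s*d+H*n+gap*np.array([1,0])
E
python3 - <<'E'
from h import *
from rig import manip
np.set_printoptions(precision=1,suppress=True)
for deg in(20,30,40,50,60,70):
  dl=np.radians(deg)
  for fl in(0,1):
    o=[]
    for p in(push(1.69,dl,gap=.02),push(1.45,dl),catch(1.2,dl),catch(.6,dl),catch(0,dl)+[0,-.008],catch(0,dl)+[-.06,-.008]):
        q=manip.ik(W(*p),att(dl,fl)); o.append(None if q is None else np.array(q).round())
    print(deg,fl,att(dl,fl)); [print('   ',q) for q in o]
E
```

```text
20 0 [-180.    70.  -169.1]
    [ -9.   3. 125. 130.  25. 131.]
    [-13.  -6. 133. 123.  27. 135.]
    [-17. -12. 143. 123.  32. 132.]
    None
    None
    None
20 1 [180.  -70.   10.9]
    [ -9.   3. 125. 130.  25. -49.]
    [-13.  -6. 133. 123.  27. -45.]
    [-17. -12. 143. 123.  32. -48.]
    None
    None
    None
30 0 [-180.    60.  -169.1]
    None
    None
    None
    None
    None
    None
30 1 [180.  -60.   10.9]
    [ -8.   0. 120.  88.  16.  -7.]
    [-11.  -9. 129.  84.  19.  -5.]
    [-15. -16. 139.  89.  23. -13.]
    None
    None
    None
40 0 [-180.    50.  -169.1]
    [  -7.    1.  114.   40.   21. -140.]
    [  -9.   -8.  122.   42.   23. -143.]
    [ -13.  -17.  133.   49.   24. -152.]
    None
    None
    None
40 1 [180.  -50.   10.9]
    [ -7.   1. 114.  40.  21.  40.]
    [ -9.  -8. 122.  42.  23.  37.]
    [-13. -17. 133.  49.  24.  28.]
    [-19. -23. 145.  62.  26.  10.]
    None
    None
50 0 [-180.    40.  -169.1]
    [  -5.    4.  107.   20.   32. -119.]
    [  -7.   -5.  115.   22.   33. -123.]
    [ -11.  -14.  125.   25.   33. -129.]
    [ -15.  -
[... 584 characters left out ...]
0. 45. 70.]
    [ -6.  -0. 107.  12.  45.  67.]
    [ -8.  -9. 117.  14.  44.  63.]
    [-12. -16. 130.  18.  40.  56.]
    [-14.  -8. 137.  29.  26.  42.]
    [-19. -19. 146.  30.  31.  37.]
70 0 [-180.    20.  -169.1]
    [  -3.   14.   89.    5.   58. -106.]
    [  -4.    6.   98.    6.   57. -108.]
    [  -6.   -3.  108.    7.   55. -110.]
    [  -9.  -10.  122.    9.   49. -115.]
    [ -11.   -4.  129.   12.   36. -121.]
    [ -15.  -14.  138.   14.   38. -125.]
70 1 [180.  -20.   10.9]
    [-3. 14. 89.  5. 58. 74.]
    [-4.  6. 98.  6. 57. 72.]
    [ -6.  -3. 108.   7.  55.  70.]
    [ -9. -10. 122.   9.  49.  65.]
    [-11.  -4. 129.  12.  36.  59.]
    [-15. -14. 138.  14.  38.  55.]
```

```bash
cat >> h.py <<'E'
import cv2
DL=np.radians(60); A=att(DL,1)
def snap(m,tag):
    for n in("scene","top"):
        im=m.get_image(n)["img"][:,:,::-1]
        a=im[100:290,200:400] if n=="scene" else im[90:280,170:370]
        cv2.imwrite(f"pics/{tag}_{n}.png",a)
    a=np.hstack([cv2.imread(f"pics/{tag}_{n}.png") for n in("scene","top")])
    cv2.imwrite(f"pics/{tag}.png",cv2.resize(a,None,fx=2,fy=2,interpolation=cv2.INTER_CUBIC))
E
python3 - <<'E'
from h import *
from rig import manip
print(manip.gripper_close(),manip.current_finger_gap(),manip.current_time())
manip.move_straight([.162,.604,.36],speed=.3); print(manip.current_time())
p=push(1.69,DL,gap=.018)
manip.move_to(W(p[0],p[1]+.08),A); print(manip.current_time(),manip.current_position(),W(p[0],p[1]+.08))
manip.move_straight(W(p[0],p[1]),speed=.1)
print(manip.current_time(),manip.current_contact_force(),manip.current_qpos())
snap(manip,"a")
E
```

```text
False 0.0004517091165842662 1.625
2.2333
5.0 [0.7401253  0.07132    0.29779095] [0.74018397 0.07033976 0.29761606]
5.95 [-0.21362804 -0.43858015  0.69726105] [-4.08541838  7.92692327 98.3214464  10.53722309 44.99492488 69.45634797]
```

View pics/a.png

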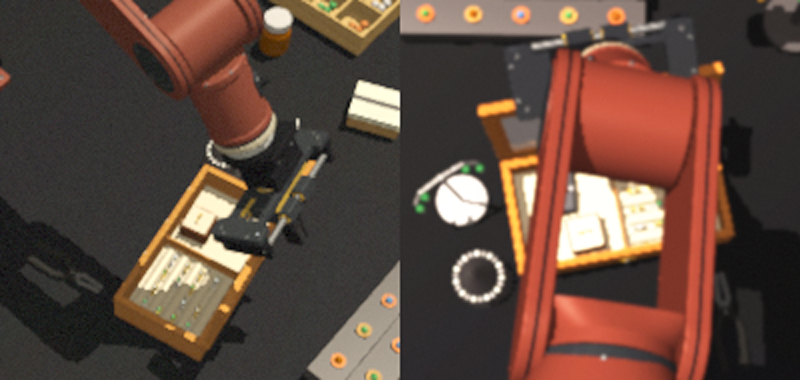

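The gripper is across the case's width, with the fingertip behind the lip and the lid still at rest (its left end is visible in the top view at about crop (495,108)). Next comes the push.

Run:
```python
from h import *
from rig import manip
np.set_printoptions(precision=2,suppress=True)
for th in(1.64,1.57,1.52):
    manip.move_straight(W(*push(th,DL)),speed=.04); print(th,manip.current_time(),manip.current_contact_force(),manip.current_position())
snap(manip,"b"); print(manip.current_time())
for th in (1.69,1.6,1.55,1.5,1.4): 
    e=[.075-.150*np.cos(th)+.012*np.sin(th),.06+.15*np.sin(th)+.012*np.cos(th)]
    print(th,np.array(proj('top',W(*e,.14))),np.array(proj('top',W(*e,-.14))))
```

```text
1.64 6.8583 [0.48 0.32 1.15] [0.71 0.07 0.22]
1.57 7.3 [-0.07 -0.08  0.51] [0.7  0.06 0.22]
1.52 7.6583 [ 0.7   0.13 -0.37] [0.69 0.06 0.22]
7.7583
1.69 [209.63 141.62] [331.22 120.87]
1.6 [210.39 147.01] [332.47 126.14]
1.55 [210.86 150.12] [333.13 129.18]
1.5 [211.35 153.29] [333.79 132.3 ]
1.4 [212.43 159.78] [335.03 138.72]
```

View pics/b.png

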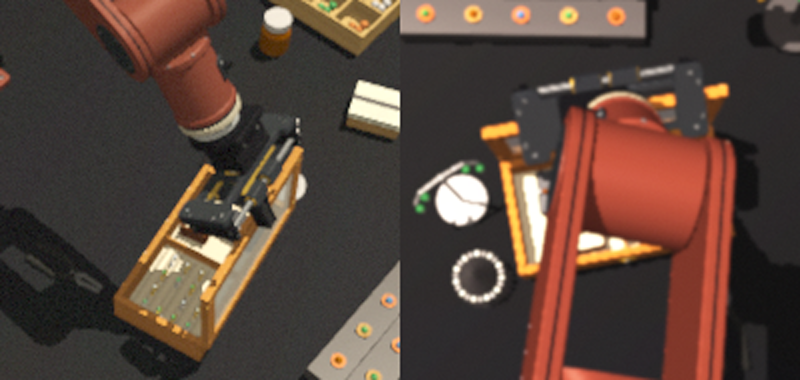

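The lid's left and right corners are now at about px (211.5,153.5) and (333.5,133), so θ≈1.5, which is past the tipping point. Next I'll cross over the top and catch it.

Run:
```python
from h import *
from rig import manip
np.set_printoptions(precision=2,suppress=True)
p0=push(1.52,DL); c=catch(1.2,DL,r=.154)
print(p0,c)
f0=manip.current_contact_force()
manip.move_straight(W(p0[0]+.004,p0[1]+.025),speed=.2)
manip.move_straight(W(c[0]-.012,p0[1]+.025),speed=.25)
print(manip.current_time())
manip.move_straight(W(*c),speed=.2)
print(manip.current_time(),manip.current_contact_force()-f0,manip.current_position(),W(*c))
snap(manip,"c"); print(manip.current_time(),manip.current_contact_force()-f0)
```

```text
[0.09 0.22] [0.01 0.2 ]
8.5667
8.9583 [-0.04 -1.03 -0.69] [0.62 0.05 0.2 ] [0.62 0.05 0.2 ]
9.0583 [ 0.02 -0.27  0.26]
```

View pics/c.png

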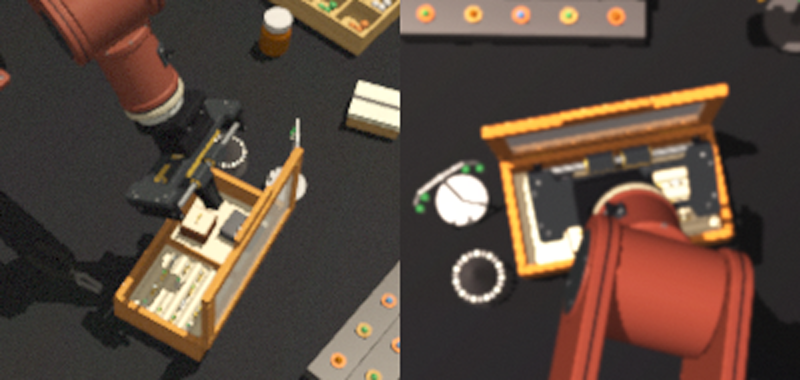

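The lid is still at about θ=1.5 (corner at crop (483,128)), and the finger is in front at the catch pose. I'll watch for the fall.

Run:
```python
from h import *
from rig import manip
np.set_printoptions(precision=2,suppress=True)
f=np.zeros(3)
for i in range(4):
    manip.wait(.25); im=manip.get_image("top")["img"].astype(int)
    t=manip.current_time(); 
    # first orange row in left-corner column band
    o=(im[:,:,0]>130)&(im[:,:,0]-im[:,:,2]>70)
    print(round(t,2),manip.current_contact_force(),[int(np.argmax(o[110:190,u]))+110 for u in(214,216,218,328,330)])
snap(manip,"d")
```

```text
9.36 [ 0.04 -0.51  0.61] [152, 152, 152, 132, 131]
9.66 [-0.28  0.14  0.03] [152, 152, 151, 131, 131]
9.96 [0.15 0.16 0.07] [152, 151, 151, 131, 131]
10.26 [0.74 0.44 0.5 ] [151, 151, 151, 131, 130]
```

View pics/d.png

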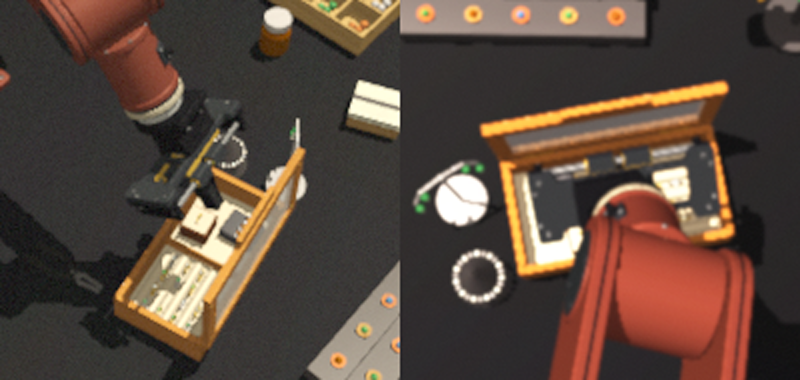

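The lid was hovering at the balance point and is drifting back to its stop (row 152→151). I'll go back over and push it further, then cross straight away.

Run:
```python
from h import *
from rig import manip
np.set_printoptions(precision=2,suppress=True)
def rows():
    im=manip.get_image("top")["img"].astype(int); o=(im[:,:,0]>130)&(im[:,:,0]-im[:,:,2]>70)
    return [int(np.argmax(o[110:230,u]))+110 for u in(214,216,218,328,330)]
c=catch(1.2,DL,r=.154); g=push(1.69,DL,gap=.018); zt=.25
p0=push(1.46,DL); zt=p0[1]+.025
manip.move_straight(W(c[0]-.012,zt+.01),speed=.2)
manip.move_straight(W(g[0],zt+.01),speed=.25)
manip.move_straight(W(*g),speed=.15)
print(manip.current_time(),rows())
manip.move_straight(W(*push(1.60,DL)),speed=.08)
manip.move_straight(W(*p0),speed=.05)
print(manip.current_time(),rows())
c=catch(1.13,DL,r=.154)
manip.move_straight(W(p0[0]+.004,zt),speed=.22)
manip.move_straight(W(c[0]-.010,zt),speed=.28)
print(manip.current_time(),rows())
manip.move_straight(W(*c),speed=.25)
print(manip.current_time(),rows(),manip.current_contact_force())
snap(manip,"e"); print(manip.current_time(),manip.current_contact_force())
```

```text
11.8917 [145, 145, 144, 125, 124]
13.125 [158, 157, 157, 137, 137]
13.925 [162, 162, 162, 142, 141]
14.3333 [167, 166, 166, 146, 146] [-0.42 -0.24  0.15]
14.4833 [-0.18  0.71  0.23]
```

View pics/e.png

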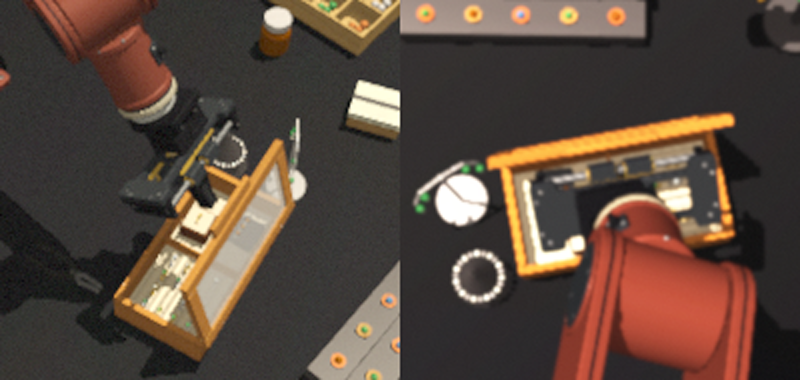

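The lid is falling forward (row 158→167, θ≈1.3) with the finger waiting in front. I'll wait for contact.

```bash
cat >> h.py <<'E'
def rows(manip):
    im=manip.get_image("top")["img"].astype(int); o=(im[:,:,0]>130)&(im[:,:,0]-im[:,:,2]>70)
    return [int(np.argmax(o[110:230,u]))+110 for u in(214,216,218,328,330)]
E
python3 - <<'E'
from h import *
from rig import manip
np.set_printoptions(precision=2,suppress=True)
for i in range(4):
    manip.wait(.1); print(round(manip.current_time(),2),rows(manip),manip.current_contact_force())
for th in(1.3,1.2,1.13,1.05):
    e=[.075-.150*np.cos(th)+.012*np.sin(th),.06+.15*np.sin(th)+.012*np.cos(th)]
    print(th,np.array(proj('top',W(*e,.14))),np.array(proj('top',W(*e,-.14))))
snap(manip,"f"); print(manip.current_time())
E
```

```text
14.58 [171, 169, 167, 148, 148] [-0.13 -0.45 -0.07]
14.73 [173, 171, 168, 149, 149] [0.34 0.21 0.7 ]
14.88 [110, 173, 167, 149, 150] [-0.56 -1.06  0.92]
15.03 [110, 174, 168, 150, 151] [-0.02 -0.45 -0.09]
1.3 [213.6 166.4] [336.17 145.3 ]
1.2 [214.85 173.05] [337.19 151.93]
1.13 [215.76 177.66] [337.83 156.55]
1.05 [216.83 182.85] [338.48 161.78]
15.1833
```

View pics/f.png

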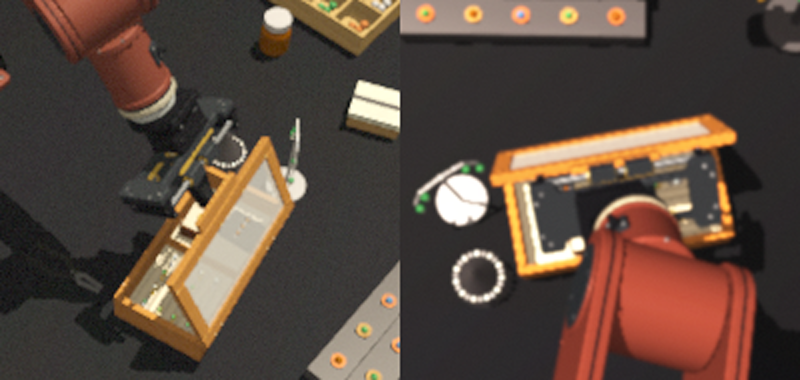

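Run:
```python
from h import *
from rig import manip
np.set_printoptions(precision=2,suppress=True)
pr=None
for i in range(5):
    manip.wait(.08); im=manip.get_image("scene")["img"][180:280,280:320].astype(int)
    F=np.mean([manip.current_contact_force() for _ in range(5)],0)
    print(round(manip.current_time(),2),F,None if pr is None else np.abs(im-pr).mean().round(2)); pr=im
    if i>1 and abs(F).max()>1.5: break
snap(manip,"g"); print(manip.current_time())
```

```text
15.32 [-1.88 -0.07  0.82] None
15.45 [-0.85  0.25  0.16] 2.22
15.58 [-1.    0.79  0.67] 1.98
15.72 [-0.02 -0.09 -0.49] 1.96
15.85 [-0.15 -0.77 -0.06] 1.93
15.95
```

View pics/g.png

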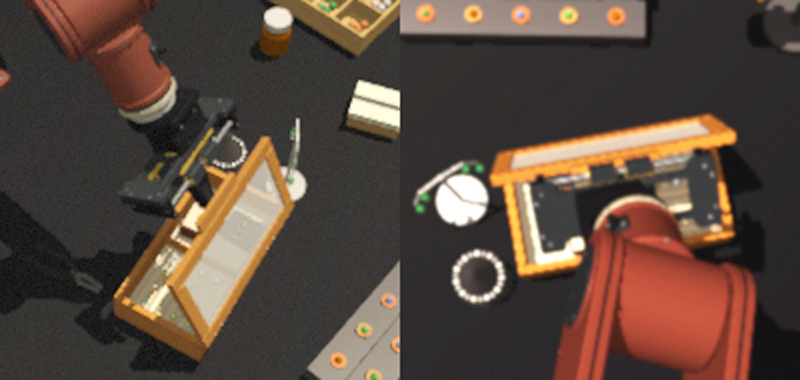

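Frames f and g are identical, so the lid has been caught at θ≈1.15. I'll lower it along the arc.

Run:
```python
from h import *
from rig import manip
np.set_printoptions(precision=2,suppress=True)
ths=np.r_[np.arange(1.05,.2,-.1),.15]
P=[catch(t,DL,r=.154) for t in ths]
for e in P+[catch(0,DL,r=.154)+[0,-.01]]:
    assert manip.ik(W(*e),A) is not None
for t,p in zip(ths,P):
    manip.move_straight(W(*p),speed=.024)
    print(round(t,2),round(manip.current_time(),2),np.mean([manip.current_contact_force() for _ in range(4)],0))
    if abs(t-.65)<.01: snap(manip,"h1")
snap(manip,"h")
```

```text
1.05 16.62 [ 0.51  0.56 -0.97]
0.95 17.47 [-0.68 -0.47  0.22]
0.85 18.32 [-1.15 -1.   -0.9 ]
0.75 19.17 [-1.76 -1.49 -1.16]
0.65 20.02 [-0.3  -1.18 -1.22]
0.55 20.97 [-1.24 -1.1   0.48]
0.45 21.82 [-1.82 -2.16 -0.96]
0.35 22.67 [-2.71 -2.33 -1.59]
0.25 23.52 [-4.42 -3.4   0.13]
0.15 24.37 [-5.24 -4.23 -1.3 ]
```

View pics/h1.png

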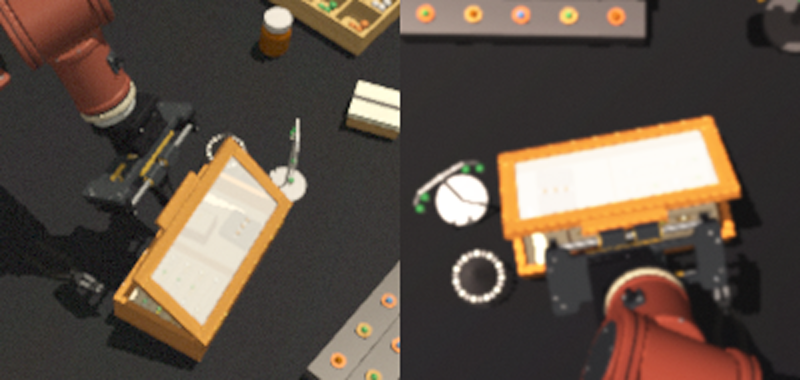

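View pics/h.png

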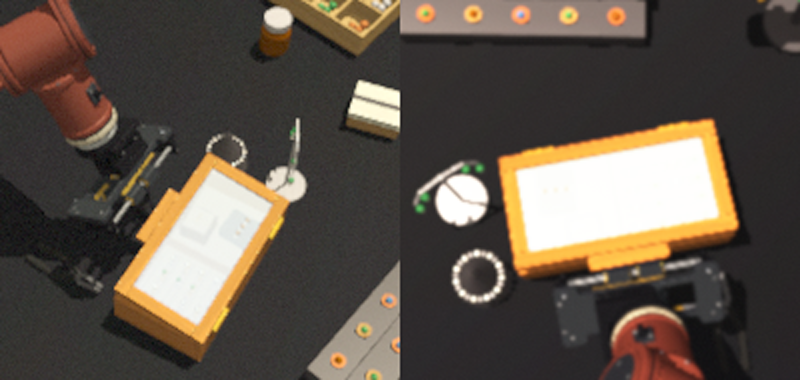

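The lid is nearly shut and riding on the finger, but the side load has grown to about 6 N from friction stuck against small arc errors. I'll relieve it gently before the last centimetre or two.

Run:
```python
from h import *
from rig import manip
np.set_printoptions(precision=2,suppress=True)
p=catch(.15,DL,r=.154); M=np.array([ex,ey])
def F():
    f=np.mean([manip.current_contact_force() for _ in range(6)],0); return np.r_[M@f[:2],f[2]]
print(manip.current_time(),F(),manip.current_position(),W(*p))
for k in range(1,4):
    manip.move_straight(W(p[0]-.001*k,p[1],-.0007*k),speed=.006); manip.wait(.1)
    print(round(manip.current_time(),2),F())
snap(manip,"i")
```

```text
24.4667 [-6.16 -2.52 -0.07] [0.51 0.03 0.07] [0.52 0.03 0.07]
24.92 [-0.35  2.48 -1.44]
25.37 [-0.88  0.1  -2.19]
25.82 [-0.69 -0.28 -0.92]
```

View pics/i.png

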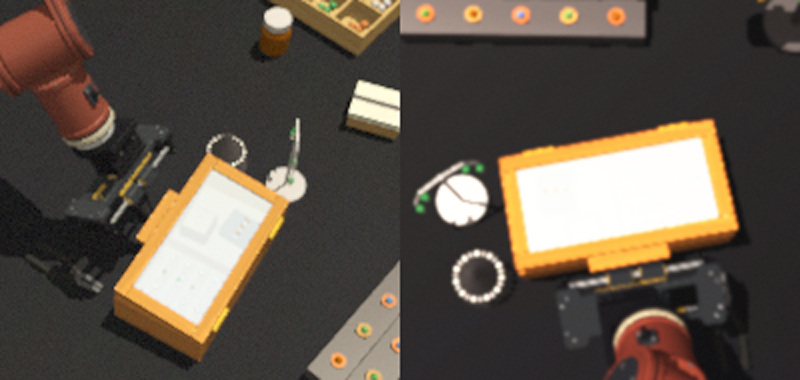

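Run:
```python
from h import *
from rig import manip
np.set_printoptions(precision=2,suppress=True)
M=np.array([ex,ey])
def F():
    f=np.mean([manip.current_contact_force() for _ in range(8)],0); return np.r_[M@f[:2],f[2]]
for k,th in enumerate(np.arange(.125,-.0001,-.025)):
    p=catch(max(th,0),DL,r=.154)
    manip.move_straight(W(p[0]-.003-.0003*(k+1),p[1],-.0021),speed=.007)
    print(round(th,3),round(manip.current_time(),2),F())
    if k==2: snap(manip,"j0")
snap(manip,"j")
```

```text
0.125 26.68 [-0.66  0.01 -1.94]
0.1 27.43 [-1.13 -0.08 -1.35]
0.075 28.19 [-1.1  -0.15 -2.  ]
0.05 29.05 [-1.56  0.85 -2.27]
0.025 29.8 [ 0.16 -0.28 -1.43]
0.0 30.55 [-0.16  0.29  0.21]
```

View pics/j.png

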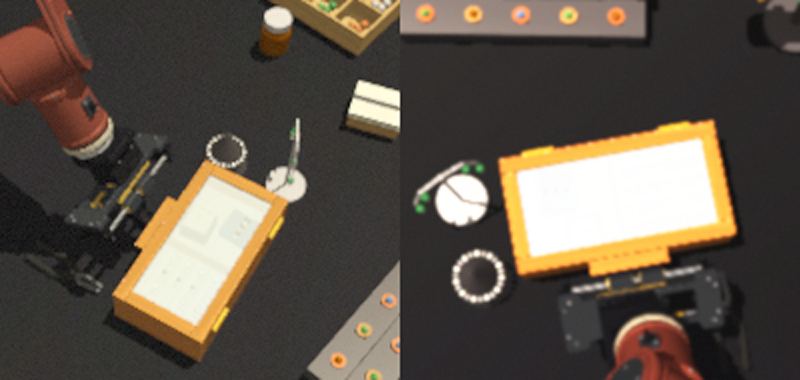

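Run:
```python
import cv2,numpy as np
r=[np.hstack([cv2.imread(f"pics/{t}_scene.png")[60:185,50:170],cv2.imread(f"pics/{t}_top.png")[55:180,40:180]]) for t in("i","j")]
cv2.imwrite("pics/cmp.png",cv2.resize(np.vstack(r),None,fx=2.4,fy=2.4,interpolation=cv2.INTER_CUBIC))
```

```text
(no output)
```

View pics/cmp.png

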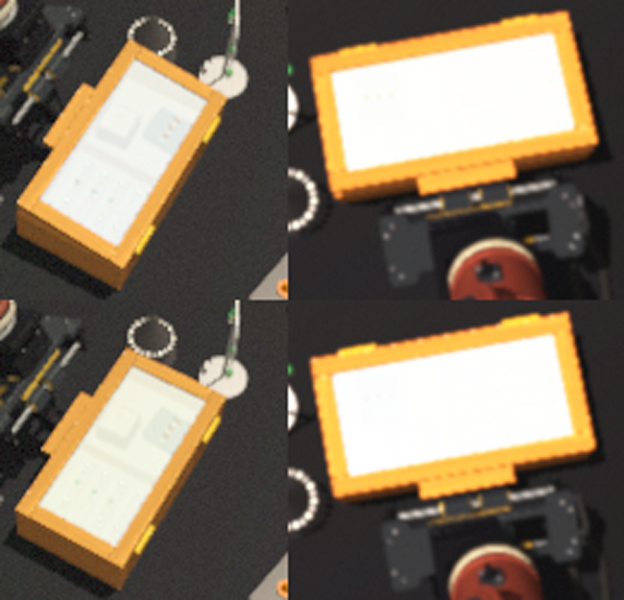

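The load dropped to zero at nominal 0 and the lid looks shut. I'll go a little lower to confirm, then back the finger straight out.

Run:
```python
from h import *
from rig import manip
np.set_printoptions(precision=2,suppress=True)
M=np.array([ex,ey])
def F():
    f=np.mean([manip.current_contact_force() for _ in range(8)],0); return np.r_[M@f[:2],f[2]]
p=catch(0,DL,r=.154)+[-.005,0]
for dz in(.003,.006):
    manip.move_straight(W(p[0],p[1]-dz,-.0021),speed=.006); print(manip.current_time(),F())
snap(manip,"k0")
manip.move_straight(W(p[0]-.03,p[1]-.006,-.0021),speed=.03)
manip.move_straight(W(p[0]-.05,p[1]+.12,-.0021),speed=.1)
print(manip.current_time(),F()); snap(manip,"k")
a,b,c=[cv2.imread(f"pics/{t}_scene.png")[60:185,60:140].astype(int) for t in("j","k0","k")]
print(np.abs(a-b).mean(),np.abs(c-b).mean())
```

```text
31.3 [ 0.29 -0.17 -0.73]
31.95 [ 0.85  0.71 -0.32]
34.625 [0.47 0.5  0.28]
2.8246 4.036333333333333
```

View pics/k.png

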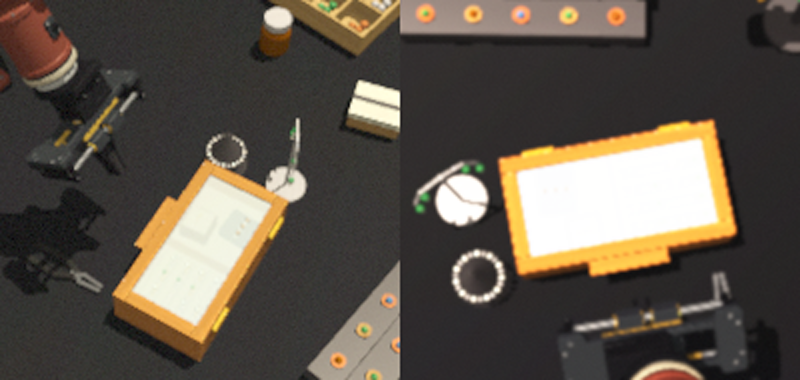

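The lid is lying level on the case, the finger is clear, and the neighbouring things look the same. One numeric check, then I'll hand it in.

Run:
```python
from h import *
from rig import manip
np.set_printoptions(precision=1,suppress=True)
for th in(0,.05): 
    r=[E(th),U(th)]
    print(th,[np.array(proj('scene',W(*U(th),y))) for y in(.05,-.05)],[np.array(proj('scene',W(.075-.15*np.cos(th)+.012*np.sin(th),.06+.15*np.sin(th)+.012*np.cos(th),y))) for y in(.14,-.14)])
k=cv2.imread("pics/k_scene.png"); cv2.imwrite("pics/k2.png",cv2.resize(k[60:170,50:150],None,fx=5,fy=5,interpolation=cv2.INTER_CUBIC))
# neighbours, before/after (top)
a=cv2.imread("pics/top0.png")[90:280,170:370]; b=cv2.imread("pics/k_top.png")
def cen(im,s):
    g=(cv2.cvtColor(im[s],cv2.COLOR_BGR2GRAY)>110); return np.argwhere(g).mean(0)
for n,s in(("cone",np.s_[120:160,20:58]),("stand",np.s_[78:118,0:48])): print(n,cen(a,s),cen(b,s))
```

```text
0 [array([284.1, 198.1]), array([267.2, 221.8])] [array([303.3, 179.7]), array([256. , 246.7])]
0.05 [array([284.3, 196.7]), array([267.3, 220.5])] [array([303.6, 178.5]), array([256.1, 245.7])]
cone [17.2 19.2] [17.1 19.4]
stand [19.5 28. ] [19.6 27.9]
```

View pics/k2.png

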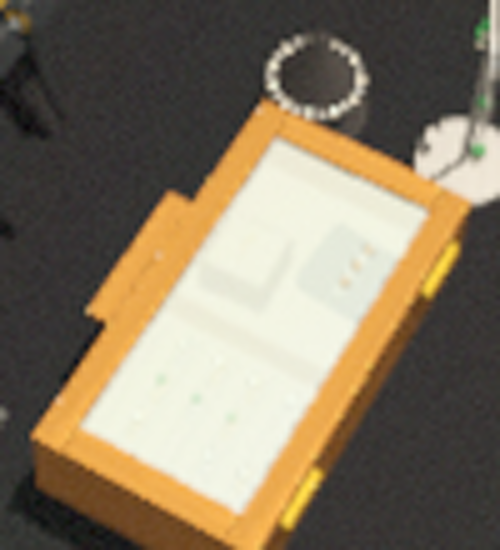

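The lip corners measure (284.4,198.0) and (267.6,222.4). The prediction for a shut lid is (284.1,198.1) and (267.2,221.8), so it is shut.

Run:
```python
from rig import manip
print(manip.current_time(),manip.finish_job())
```

```text
the job is handed in; nothing more can be done
34.725 None
```

The lid is shut on the case and the job is handed in at 34.7 s, inside the 51 s limit. I tipped it forward with the closed fingertips, caught it on the finger at about 1.15 rad, and lowered it slowly. The finger then went 6 mm below the lip and backed out.

**Last checks:**
- **Lid shut:** the lip corners in the scene view matched the predicted shut position to within about 0.7 px, and 0.05 rad open would differ by about 1.4 px.
- **Gentle landing:** the finger was moving at about 7 mm/s. The lid's 1.5–2 N on the finger faded to zero right at the shut height.
- **Surroundings:** the small cone and earring stand are within 0.2 px of where they started. I checked the pliers and the ring box and cushion by eye only, and they looked unmoved. The other loose things off to the side were never approached.

**What did not go cleanly:**
- **First push too short:** the lid hovered at the balance point and drifted back towards its stop, so I went back over and pushed it a second time.
- **Side load while lowering:** friction built up to about 6–7 N on the finger near the end. I eased it off before the final descent.
- **Catch not felt directly:** the force readings were too noisy to show it. I confirmed it from two pictures about 0.8 s apart that showed the lid standing still.

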